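# Raise the roller-lane barrier and pass the carton through

### The job

Open the roller lane: push the counterweighted barrier arm up past its balance point, so that it swings fully up and stays raised by itself. Then push the large carton waiting at the barrier steadily along the rollers, through the open barrier, until it rests against the end stop. Do it all by pushing with the fingers: grip and lift nothing, do not shove the carton so that it runs off ahead of the hand, and leave the smaller carton behind it and the other things on the bench where they are.

Things in the scene. Friction and masses are not known exactly. Their poses are not given: they have to be found in the camera images.
- lane: Low roller conveyor fixed across the bench, blue channels, 30 mm steel rollers turning with a slight drag. Origin on the bench top, where the lowered barrier crosses the lane's centre line. z up, y upstream along the lane (cartons travel to -y), x across it, away from the robot. Lane y -285 to +485 mm; roller tops z = 77 mm; channels: inner faces x = -82 and 82 mm, outer edges -106 and 106, tops z = 97 mm.
- barrier (a joint): Barrier angle, rad: 0 lowered, level across the lane; grows as the free end rises; 1.43 fully up on its stop. Steel disc counterweight behind and above the pivot: below about 0.55 rad the arm falls back, above it goes on up by itself and stays. Damped hinge; raising takes about 1 to 3 N at the free end.
- barrier_push (a point): Middle of the arm's underside, 305 mm from the pivot axis; moves with the arm. Push up here from below. The arm is an aluminium tube, 30 mm wide, 40 mm high, running from the pivot towards the robot (lane -x); its free end is 35 mm beyond this point. Lowered: underside at z = 122 mm; nothing below it here but the bench. The steel rest saddle on the near channel is 50 to 75 mm from here, up to z = 145 mm.
- barrier_pivot (a point): The barrier's hinge axis, parallel to the lane's y: lane x = 150 mm, y = 0, z = 142 mm, at mid height of the arm's tube. Its bracket, two grey cheek plates, stands at lane x = 125 to 175 mm, y within 57 mm, up to z = 166 mm.
- end_stop (a point): Centre of the rubber face of the fixed end stop across the lane, the face that meets the carton: lane x = 0, y = -235 mm, z = 110 mm. The stop's top is at z = 141 mm.
- carton: The large closed cardboard carton next to the barrier, upstream of it on the rollers: 150 mm across the lane, 150 mm along it, 90 mm high, 0.5 to 1.1 kg. Origin: centre of its underside; z up, y along the lane. Resting against the end stop its origin is at lane y = -160 mm. It has 7 mm of play to each channel, which guide it.
- next_carton: The smaller cardboard carton farther upstream on the rollers, to be left there: 140 mm across, 100 mm along the lane, 70 mm high; origin at the centre of its underside. At least 80 mm of free rollers lie between it and the large carton.
- filter_a: White spin-on oil filter canister, 74 mm diameter, 90 mm high, standing on the bench in front of the lane; origin at its foot. Leave alone.
- filter_b: Dark grey spin-on oil filter canister, 74 mm diameter, 90 mm high, standing on the bench in front of the lane; origin at its foot. Leave alone.
- boxed_part: Small blue and white part box 60 x 60 x 100 mm standing on the bench in front of the lane; origin at its foot. Leave alone.
- tape_gun: Packing tape dispenser lying on the bench beyond the downstream end of the lane, about 130 x 190 x 52 mm; origin under the tape roll. Leave alone.
- spray_can: Grey spray can, 60 mm diameter, 160 mm high, standing on the bench in front of the lane; origin at its foot. Leave alone.
Things that resemble listed ones, but are neither listed nor needed, are in the scene too. What is shaped like the carton but green or red is not meant.

How it is judged:
On the way, in this order (a step that is already met when the one before it is completed fails the run):
1. the barrier arm stands fully up by itself, the fingers off it, the carton still upstream (value of joint barrier above 1.3 rad and velocity of joint barrier between -0.1 and 0.1 rad/s and contact force between the fingers and barrier below 0.05 N and y of carton in the frame of lane above 0.05 m), for 0.3 s.
2. the large carton has been pushed through against the end stop (y of carton in the frame of lane below -0.15 m and horizontal distance between carton and end_stop below 0.088 m and z of carton in the frame of lane between 0.07 and 0.083 m and angle between carton's own z axis and vertical below 0.06 rad), for 0.2 s.
At the end, for the whole second after the job is handed in: The barrier arm stands raised by itself (joint above 1.3 rad, still), and the large carton lies flat on the rollers, still, within 10 mm of the end stop; the smaller carton is within 30 mm of where it stood (all of step 2 and value of joint barrier above 1.3 rad and velocity of joint barrier between -0.1 and 0.1 rad/s and linear speed of carton below 0.02 m/s and distance of next_carton from where it was at the start of the episode below 0.03 m); the robot touches nothing.
It fails at once if the large carton is lifted off the rollers or tipped (z of carton in the frame of lane above 0.092 m or angle between carton's own z axis and vertical above 0.15 rad).
It fails at once if the large carton is shoved (faster than 0.5 m/s) (linear speed of carton above 0.5 m/s).
It fails at once if the barrier arm is gripped or forced (more than 30 N of finger force) (contact force between the fingers and barrier above 30 N).
It fails at once if the large carton is crushed (more than 60 N of finger force) (contact force between the fingers and carton above 60 N).
It fails at once if one of the other things is moved by more than 30 mm, or lifted (distance of any of next_carton, filter_a, filter_b, boxed_part, spray_can, tape_gun from where it was at the start of the episode above 0.03 m).
It also fails if it takes over 64 s, if anything falls off the work surface, if the arm or the gripper's body presses on something with over 40 N, if the wrist force passes 120 N, or if a joint passes its speed limit or range.

### The arm

A 6-joint arm with a two-finger parallel gripper is mounted at the origin on the work surface. World frame = base frame: x ahead of the robot, y to its left, z up, the work surface at z = 0. Lengths are in m, angles in rad, forces in N, time in s.
With the tool pointing down it reaches from about 0.275 to 0.975 m from the base axis. Payload 8.4 kg.
Tool frame: the origin (TCP) lies at the very end of the fingers, on their centre line; the grasp point (between the pads) lies bot.tcp_to_grasp behind it (bot.tcp_to_grasp is the distance from the TCP to the grasp point, in m); z points along the fingers, y is the direction in which the jaws open and shut (so a half turn about z gives the same grasp; the last joint's range is limited). The gripper opens to 92 mm and grips with 3 to 60 N. Pads are 20 mm wide; open, the fingers measure 128 mm over their backs; the gripper's body (75 mm by 189 mm) begins 69 mm behind the grasp point.
Start: joints at [-1.196, 0.353, 1.633, -0, 1.155, -0.002], TCP at [0.23, -0.581, 0.215] pointing down, gripper open.
Joint ranges: [-2.63, 2.63], [-0.92, 2.1], [0.06, 2.66], [-1.3, 4.44], [0, 2.69], [-3.02, 3.02]. Speed limits (rad/s): [2.22, 2.22, 2.79, 3.14, 3.14, 3.14].

### API

Orientations are given as a rotation vector (axis times angle).
In Python, from cell import bot, optics, cut_out, spot_point gives the robot as it stands.
- The arm moves only by the shell command python3 -m crank 'ROWS' [FORCE]. ROWS is JSON, a list of rows, each a list of 3 entries, a list of its own where there are three numbers: the finger opening in m, from 0 to 0.0919, then the shift along the tool's x, y, z in m, then the turn, a rotation vector about the tool's x, y, z in rad. A call has 1 to 8 rows; each row is the pose to reach, as a shift and turn from the pose commanded when the call began, along the tool's axes at that moment; what a row does not reach only later rows make up. A row lasts 1/12 s, in which the tool goes at most 41.7 mm and 7.16 degrees, less where a joint would pass 70% of its speed; a pose out of reach is approached as far as the arm can. A call with a gripper value outside its range is refused whole. The fingers move at their own pace and stop on an object; FORCE is the grip in N (left out, the last holds). Time passes only in rows, so rows that repeat a pose let the fingers close. It gives the time, the measured TCP pose, the force and the opening at its end, in the units of the state.
- bot.sense(): the state, without advancing time (a new reading comes with each control period).
- optics.read_camera(name): name is "side" or "top"; returns a dict with "img" (420x560x3 uint8, red, green, blue), "fovy" (degrees; the focal length in pixels is half the picture's height over the tangent of half this angle, whatever the lens; pixels are square), "cx", "cy" (the principal point, pixels), "xyz" and "rotation" of the camera in the world. Camera axes: x right, y up, looking along -z (the intrinsics and any distortion apply to the point x, -y, -z); pixel columns grow to the right and rows downward; lengths in m; the calibration is good to about 2 mm. A picture is of the moment at which its call begins. There is no depth.
- bot.hand_in(): hands the job in, once; it reports no verdict.
Trained networks look in a picture, given as the dict that the camera call returned (one of the last four; its "shot" number tells which), for a name from the list of things; names that differ only in an ending like _2 or _b are one class to them, and where a whole thing is asked for, a point or a joint stands for the part that bears it (a point fixed in the world has none). Each returns a list of dicts, best first, with "conf" (0 to 1); they miss things now and then, are a little off and sometimes report something else, mostly with a low value. They report only what shows in the picture. A call takes as long as a camera call. They do not tell look-alikes from the thing itself.
- cut_out(picture, query): "region" (420x560 bool, what is visible of it) and "rect" ([centre column, centre row, width, height] in pixels, round what is visible of it).
- spot_point(picture, query): "centre" ([column, row] in pixels: a listed point, or the origin of a listed thing).
The state is a dict: "time": time; "q": joint angles; "dq": joint speeds; "tau": joint torques, N m; "ee_pos": TCP position; "orientation": TCP orientation; "contact_force": force on the tool from outside, world axes, zero at the start; "ft_torque": the same for the moment, N m; "gripper_width": finger opening in m.
Only numpy, scipy, OpenCV 4.12 (cv2) and the standard library are available. Lean on these libraries where they do the work, as an engineer would, in place of code of your own. Each camera call takes 0.05 s, during which the arm holds its last target. There are 200 camera calls.

## Working session

There is one attempt and no reset: what is moved stays moved. The work goes in short steps, Python scripts to look and compute and a shell command to move; the robot and the scene stay as the last step left them, time stands still between calls to the robot, and variables do not carry over. Pictures are saved under pics/ and viewed, about 8 in all and at most 12, crops included, and the job is handed in when it is done.

```bash
mkdir -p pics; python3 - <<'E'
from cell import bot, optics, cut_out, spot_point
import cv2
print(bot.sense(), bot.tcp_to_grasp)
for c in("side","top"):
    p=optics.read_camera(c); print(c,{k:v for k,v in p.items() if k!="img"})
    cv2.imwrite(f"pics/{c}0.png",p["img"][:,:,::-1])
    for n in("lane","barrier_push","barrier_pivot","end_stop","carton","next_carton","filter_a","boxed_part","tape_gun","spray_can"):
        print(n,[(round(d["conf"],2),[round(float(v)) for v in d["centre"]]) for d in spot_point(p,n)][:4])
E
```

```text
{'time': 0.0, 'q': array([-1.19637646e+00,  3.53620344e-01,  1.63414798e+00, -4.30393612e-05,
        1.15513790e+00, -2.43320360e-03]), 'dq': array([ 0.00030539, -0.00054654, -0.0016152 ,  0.000483  ,  0.00173923,
        0.00152762]), 'tau': array([-4.90952734e-04, -5.93841970e+01, -3.34217405e+01,  6.98292023e-02,
        2.37826252e-02, -1.12202968e-04]), 'ee_pos': array([ 0.22978839, -0.58070502,  0.21387511]), 'orientation': array([-3.08472097e+00, -5.88249155e-01,  4.42145335e-04]), 'contact_force': array([-0.7219301 , -0.55600031,  0.34738306]), 'ft_torque': array([0.02824397, 0.02121562, 0.03347693]), 'gripper_width': 0.09177196660849399} 0.0187
side {'fovy': 44.8903369507603, 'cx': 268.93373489454973, 'cy': 217.15169629650902, 'xyz': array([-0.09120641,  0.94911339,  0.99326284]), 'rotation': array([ 0.3389938 , -1.14882932, -2.37538405]), 'shot': 1}
lane [(0.63, [242, 232])]
barrier_push [(0.89, [284, 213])]
barrier_pivot [(0.9, [195, 181])]
end_stop [(0.91, [276, 164])]
carton [(0.92, [308, 349]), (0.86, [224, 232]), (0.62, [198, 178])]
next_carton [(0.68, [155, 305])]
filter_a [(0.95, [335, 192]), (0.85, [322, 218])]
boxed_part [(0.74, [275, 290])]
tape_gun [(0.95, [326, 167])]
spray_can [(0.86, [232, 322])]
top {'fovy': 44.548865751541605, 'cx': 273.61885909532737, 'cy': 208.13833178081194, 'xyz': array([ 0.36077209, -0.03575844,  1.4844678 ]), 'rotation': array([ 0.08067505, -0.08180095, -1.56650949]), 'shot': 2}
lane []
barrier_push [(0.75, [271, 226])]
barrier_pivot [(0.86, [265, 110]), (0.19, [424, 194])]
end_stop [(0.94, [352, 164])]
carton [(0.85, [353, 304]), (0.81, [166, 304]), (0.6, [228, 171])]
next_carton [(0.67, [121, 175])]
filter_a [(0.85, [329, 236])]
boxed_part [(0.62, [211, 247]), (0.36, [424, 198])]
tape_gun [(0.61, [422, 198]), (0.54, [270, 224]), (0.24, [122, 176])]
spray_can [(0.84, [162, 237])]
```

View pics/top0.png

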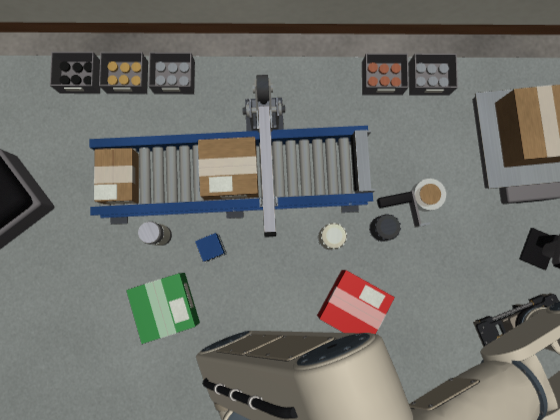

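View pics/side0.png

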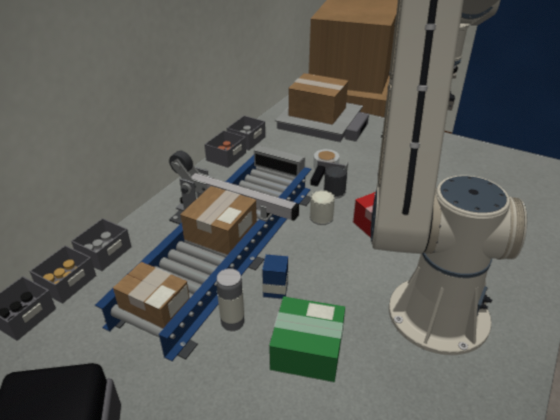

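Top view: the brown carton at (228,168) touching distance upstream of the barrier arm (265,110)-(270,232) is on the rollers, so it is the one meant. The green (162,308) and red (357,303) boxes and the brown one at upper right (530,125) are off the lane. The smaller carton is at (116,175), and the filters, box and can stand in front of the lane. Next I fit the lane pose.

```bash
cat > h.py <<'E'
import numpy as np, cv2
from cell import bot, optics, cut_out, spot_point
from scipy.spatial.transform import Rotation as R
from scipy.optimize import least_squares
def proj(p,X):
    c=R.from_rotvec(p["rotation"]).inv().apply(np.atleast_2d(X)-p["xyz"])
    f=210/np.tan(np.radians(p["fovy"]/2))
    return np.c_[p["cx"]+f*c[:,0]/-c[:,2], p["cy"]+f*-c[:,1]/-c[:,2]]
def ray(p,uv,z):
    f=210/np.tan(np.radians(p["fovy"]/2))
    d=R.from_rotvec(p["rotation"]).apply([(uv[0]-p["cx"])/f,-(uv[1]-p["cy"])/f,-1])
    return p["xyz"]+d*(z-p["xyz"][2])/d[2]
def tf(L,X):
    X=np.atleast_2d(X); c,s=np.cos(L[2]),np.sin(L[2])
    return np.c_[L[0]+c*X[:,0]-s*X[:,1], L[1]+s*X[:,0]+c*X[:,1], X[:,2]]
def inv(L,X):
    X=np.atleast_2d(X); c,s=np.cos(L[2]),np.sin(L[2]); d=X[:,:2]-L[:2]
    return np.c_[c*d[:,0]+s*d[:,1], -s*d[:,0]+c*d[:,1], X[:,2]]
E
python3 - <<'E'
from h import *
P={c:optics.read_camera(c) for c in("side","top")}
M={"barrier_push":[-.155,0,.122],"barrier_pivot":[.15,0,.142],"end_stop":[0,-.235,.110]}
obs=[]
for c,p in P.items():
    for n,X in M.items():
        obs.append((p,X,spot_point(p,n)[0]["centre"],c,n))
# hand-read channel corners in top view (outer top corners)
f=lambda L:np.concatenate([proj(p,tf(L,X))[0]-uv for p,X,uv,_,_ in obs])
r=least_squares(f,[.6,0,0],loss="soft_l1",f_scale=3); L=r.x
print("L",L.round(4)); print(f(L).reshape(-1,2).round(1))
np.save("L.npy",L)
C=[[sx*.106,y,.097] for sx in(-1,1) for y in(-.285,.485)]
for c,p in P.items():
    im=p["img"][:,:,::-1].copy()
    def pl(a,col,n=0):
        q=proj(p,tf(L,a)); cv2.polylines(im,[q.round().astype(int)],False,col,1)
    for sx in(-1,1):
        for e in(.082,.106): pl([[sx*e,-.285,.097],[sx*e,.485,.097]],(0,255,255))
    pl([[.15,0,.142],[-.19,0,.142]],(0,0,255)); pl([[-.082,-.235,.141],[.082,-.235,.141]],(0,255,0))
    cv2.imwrite(f"pics/{c}1.png",cv2.resize(im[90:330,60:440],None,fx=2,fy=2))
    for n,z in(("carton",.077),("next_carton",.077),("filter_a",0),("boxed_part",0),("spray_can",0),("tape_gun",0)):
        for d in spot_point(p,n): 
            w=ray(p,d["centre"],z); print(c,n,round(d["conf"],2),w.round(3),"lane",inv(L,w)[0].round(3))
E
```

```text
L [ 0.6154 -0.0177  0.0564]
[[-0.2  1.5]
 [ 0.5  1.7]
 [ 1.6  0.7]
 [ 0.6 -0.3]
 [ 1.3 -0. ]
 [-1.1 -2.3]]
side carton 0.84 [0.208 0.32  0.077] lane [-0.388  0.36   0.077]
side carton 0.56 [0.602 0.087 0.077] lane [-0.007  0.105  0.077]
side next_carton 0.59 [0.59  0.394 0.077] lane [-0.002  0.412  0.077]
side next_carton 0.17 [0.362 0.198 0.077] lane [-0.24   0.23   0.077]
side filter_a 0.86 [ 0.452 -0.341  0.   ] lane [-0.181 -0.314  0.   ]
side boxed_part 0.62 [0.402 0.136 0.   ] lane [-0.205  0.166  0.   ]
side spray_can 0.95 [0.432 0.284 0.   ] lane [-0.166  0.311  0.   ]
side tape_gun 0.66 [ 0.534 -0.469  0.   ] lane [-0.107 -0.446  0.   ]
top carton 0.78 [0.247 0.249 0.077] lane [-0.353  0.287  0.077]
top carton 0.65 [ 0.248 -0.242  0.077] lane [-0.38  -0.204  0.077]
top carton 0.63 [0.607 0.089 0.077] lane [-0.002  0.107  0.077]
top next_carton 0.59 [0.597 0.386 0.077] lane [0.004 0.404 0.077]
top filter_a 0.94 [ 0.45  -0.348  0.   ] lane [-0.184 -0.321  0.   ]
top filter_a 0.7 [ 0.432 -0.201  0.   ] lane [-0.193 -0.172  0.   ]
top filter_a 0.51 [ 0.65  -0.275  0.   ] lane [ 0.021 -0.259  0.   ]
top boxed_part 0.78 [0.41  0.138 0.   ] lane [-0.197  0.167  0.   ]
top spray_can 0.66 [0.427 0.298 0.   ] lane [-0.17   0.326  0.   ]
top spray_can 0.3 [0.608 0.409 0.   ] lane [0.016 0.426 0.   ]
top tape_gun 0.56 [ 0.551 -0.473  0.   ] lane [-0.09  -0.451  0.   ]
```

View pics/top1.png

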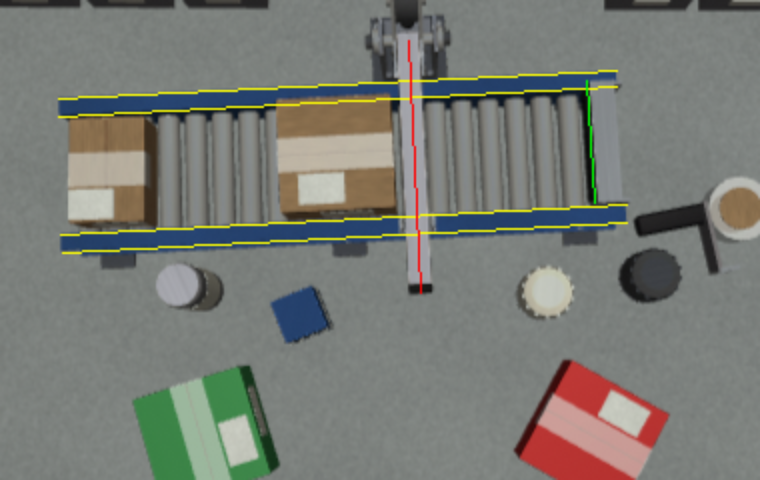

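View pics/side1.png

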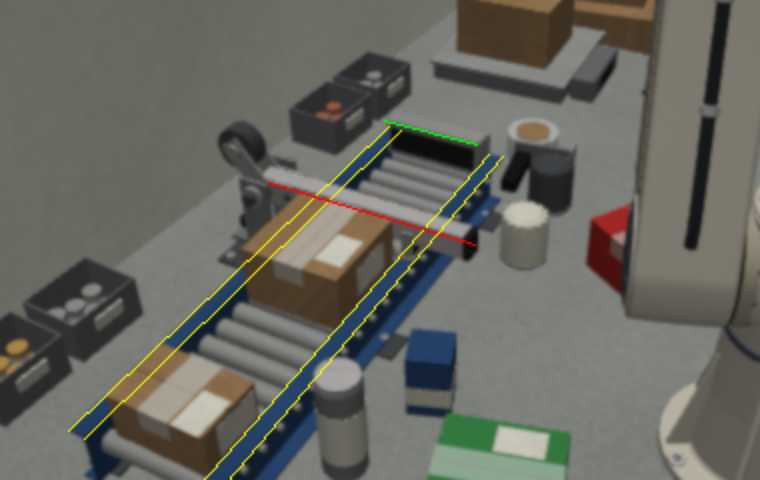

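Overlay agrees: the yellow channels, red barrier line and green stop lie on the lane in the top view, within ~3 mm; the side view is about 2 px off. The carton on the lane is near y≈0.106, the next one near 0.408. Next, the arm's kinematics, for a tilted tool under the barrier.

```bash
python3 - <<'E'
from h import *
import cell
print([a for a in dir(bot) if a[0]!="_"],[a for a in dir(cell) if a[0]!="_"])
E
ls; python3 -m crank '[[0.0,[0,0,-0.035],[0,0,0]],[0.0,[0,0,-0.07],[0,0,0]],[0.0,[0,0,-0.07],[0,0,0]]]'; python3 -c "
from h import *; s=bot.sense(); print(s['q'],s['ee_pos'])"
python3 -m crank '[[0.0,[0.03,0,0],[0,-0.12,0]],[0.0,[0.06,0,0],[0,-0.24,0]],[0.0,[0.09,0,0],[0,-0.36,0]],[0.0,[0.09,0,0],[0,-0.36,0]]]'; python3 -c "
from h import *; s=bot.sense(); print(s['q'],s['ee_pos'],s['orientation'])"
```

```text
['Unreachable', 'hand_in', 'sense', 'tcp_to_grasp'] ['bot', 'cut_out', 'optics', 'spot_point']
L.npy
h.py
pics
time: 2.35
ee_pos: [0.2311, -0.584, 0.2915]
orientation: [3.077, 0.587, 0.003]
contact_force: [0.3, -1.5, 1.3]
gripper_width: 0.0741
[-1.19638557e+00  2.91993361e-01  1.54660009e+00  6.37399771e-05
  1.29365927e+00 -2.36581623e-03] [ 0.23112526 -0.58402382  0.29146069]
time: 2.68
ee_pos: [0.3225, -0.5437, 0.2829]
orientation: [2.967, 0.581, -0.546]
contact_force: [-0.3, 1.4, -0.2]
gripper_width: 0.0473
[-0.84593223  0.37695507  1.49707691 -0.34707191  1.40389037  0.41997038] [ 0.32253025 -0.54370035  0.28288444] [ 2.9672753   0.58097549 -0.5456576 ]
```

```bash
cat > kin.py <<'E'
from h import *
def fk(p,q):
    a,h,L1,L2,e,D=p
    Z=lambda t:R.from_euler("z",t); Y=lambda t:R.from_euler("y",t)
    r=Z(q[0]); x=r.apply([a,0,h]); r=r*Y(q[1]); x=x+r.apply([0,0,L1]); r=r*Y(q[2]); x=x+r.apply([e,0,L2])
    r=r*Z(q[3])*Y(q[4])*Z(q[5]); x=x+r.apply([0,0,D]); return x,r*Z(np.pi/2)
DATA=[([-1.19637646,.353620344,1.63414798,-4e-5,1.15513790,-.00243],[.22978839,-.58070502,.21387511]),
([-1.19638557,.291993361,1.54660009,6e-5,1.29365927,-.002366],[.23112526,-.58402382,.29146069]),
([-.84593223,.37695507,1.49707691,-.34707191,1.40389037,.41997038],[.32253025,-.54370035,.28288444])]
E
python3 - <<'E'
from kin import *
for pr in (.3,.1):
    g=lambda p:np.r_[np.concatenate([(fk(p,q)[0]-x)/.001 for q,x in DATA]),(p-[0,.35,.42,.42,0,.28])/pr]
    r=least_squares(g,[0,.35,.42,.42,0,.28]); print(r.x.round(3),r.fun[:9].round(1))
s=bot.sense(); print((fk(r.x,s['q'])[1].inv()*R.from_rotvec(s['orientation'])).as_rotvec())
E
```

```text
[0.002 0.295 0.558 0.494 0.055 0.355] [-1.4 -0.6  0.  -1.4 -0.6  0.  -0.   0.  -0. ]
[0.004 0.299 0.553 0.494 0.053 0.355] [-1.4 -0.6  0.  -1.3 -0.7 -0.  -0.1  0.3  0. ]
[-1.80411242e-16  3.12250226e-16  3.29597460e-17]
```

```bash
cat >> kin.py <<'E'
P0=np.array([.004,.299,.553,.494,.053,.355])
lo=np.array([-2.63,-.92,.06,-1.3,0,-3.02]); hi=np.array([2.63,2.1,2.66,4.44,2.69,3.02])
def tool(az,tilt,flip=1):
    # tilt from straight down towards azimuth az (world); jaw horizontal
    z=np.array([np.sin(tilt)*np.cos(az),np.sin(tilt)*np.sin(az),-np.cos(tilt)])
    y=flip*np.array([-np.sin(az),np.cos(az),0]); x=np.cross(y,z)
    return R.from_matrix(np.c_[x,y,z])
def ik(pos,rot,q0,p=P0):
    def g(q):
        x,r=fk(p,q); return np.r_[(x-pos)*10,(r.inv()*rot).as_rotvec()]
    s=least_squares(g,np.clip(q0,lo+.01,hi-.01),bounds=(lo,hi)); return s.x,np.abs(s.fun).max()
E
python3 - <<'E'
from kin import *
L=np.load("L.npy"); q0=bot.sense()['q']
for z in(.06,.30):
  for az in(0,30,50,-30,-50):
    for tilt in(30,40,50):
      t=tf(L,[-.160 if z<.1 else -.1,0,z])[0]
      best=None
      for fl in(1,-1):
        for q4 in (-.8,0,.8,):
          for q3 in(1.6,2.3):
            q,e=ik(t,tool(np.radians(az),np.radians(tilt),fl),[q0[0]/3,.1,q3,q4,1,-fl*1.5])
            m=min((q-lo).min(),(hi-q).min())
            if e<1e-3 and (best is None or m>best[0]): best=(m,fl,q)
      print(z,az,tilt,None if best is None else (round(best[0],2),best[1],best[2].round(2)))
E
```

```text
0.06 0 30 (np.float64(0.11), -1, array([-0.1 ,  0.22,  2.5 ,  2.67,  0.11, -1.19]))
0.06 0 40 (np.float64(0.05), -1, array([-0.12,  0.31,  2.61,  2.98,  0.48, -1.52]))
0.06 0 50 None
0.06 30 30 (np.float64(0.25), -1, array([-0.37,  0.27,  2.41,  1.3 ,  0.41, -0.53]))
0.06 30 40 (np.float64(0.18), -1, array([-0.5 ,  0.35,  2.48,  1.72,  0.59, -1.08]))
0.06 30 50 (np.float64(0.13), -1, array([-0.64,  0.5 ,  2.53,  1.88,  0.83, -1.42]))
0.06 50 30 (np.float64(0.36), -1, array([-0.44,  0.32,  2.3 ,  0.99,  0.62, -0.6 ]))
0.06 50 40 (np.float64(0.33), -1, array([-0.58,  0.41,  2.33,  1.22,  0.75, -0.96]))
0.06 50 50 (np.float64(0.32), -1, array([-0.7 ,  0.52,  2.34,  1.34,  0.9 , -1.21]))
0.06 -30 30 None
0.06 -30 40 None
0.06 -30 50 None
0.06 -50 30 (np.float64(0.22), 1, array([ 0.31,  0.3 ,  2.34, -1.08,  0.55,  0.57]))
0.06 -50 40 None
0.06 -50 50 None
0.3 0 30 (np.float64(0.52), -1, array([-0.07, -0.19,  2.14,  0.06,  0.66,  1.47]))
0.3 0 40 (np.float64(0.39), 1, array([-0.08, -0.25,  2.27,  0.13,  0.43, -1.75]))
0.3 0 50 (np.float64(0.17), 1, array([-0.1 , -0.28,  2.4 ,  0.45,  0.17,
[... 317 characters left out ...]
1.99,  0.57,  1.06,  0.06]))
0.3 50 40 (np.float64(0.61), -1, array([-0.49,  0.01,  2.05,  0.8 ,  1.07, -0.19]))
0.3 50 50 (np.float64(0.54), -1, array([-0.6 ,  0.06,  2.12,  1.  ,  1.13, -0.43]))
0.3 -30 30 (np.float64(0.56), 1, array([ 0.18, -0.13,  2.1 , -0.46,  0.81, -0.61]))
0.3 -30 40 (np.float64(0.45), 1, array([ 0.28, -0.16,  2.21, -0.77,  0.73, -0.27]))
0.3 -30 50 (np.float64(0.16), 1, array([ 0.38, -0.15,  2.31, -1.14,  0.72,  0.14]))
0.3 -50 30 (np.float64(0.65), 1, array([ 0.27, -0.04,  2.01, -0.57,  1.01, -0.15]))
0.3 -50 40 (np.float64(0.49), 1, array([ 0.39, -0.03,  2.09, -0.81,  1.01,  0.12]))
0.3 -50 50 (np.float64(0.26), 1, array([ 0.5 ,  0.01,  2.16, -1.04,  1.06,  0.39]))
```

```bash
cat >> kin.py <<'E'
def delta(pos,rot):
    s=bot.sense(); r=R.from_rotvec(s["orientation"])
    return r.inv().apply(np.array(pos)-s["ee_pos"]),(r.inv()*rot).as_rotvec()
E
python3 - <<'E'
from kin import *
L=np.load("L.npy"); T=tool(np.radians(50),np.radians(45),-1)
t=tf(L,[-.165,.005,.06])[0]; pre=t-.14*T.as_matrix()[:,2]; hi_=pre+[0,-.02,.10]
print(t,pre)
for x in(hi_,):
    d,w=delta(x,T); print(d.round(4),w.round(4), np.linalg.norm(d)/.0417,np.linalg.norm(w)/.125)
print(T.inv().apply(pre-hi_))
E
```

```text
[ 0.45036631 -0.02198989  0.06      ] [ 0.38673358 -0.09782442  0.15899495]
[ 0.2142 -0.3702 -0.0558] [ 0.1071  1.1252 -0.5021] 10.344131898103445 9.894334755741548
[-0.05987717 -0.01285575  0.08154418]
```

```bash
python3 -m crank '[[0,[0.019,-0.033,-0.005],[0.01,0.1,-0.045]],[0,[0.038,-0.066,-0.010],[0.02,0.2,-0.09]],[0,[0.057,-0.099,-0.015],[0.03,0.3,-0.135]],[0,[0.076,-0.132,-0.020],[0.04,0.4,-0.18]],[0,[0.095,-0.165,-0.025],[0.05,0.5,-0.225]],[0,[0.114,-0.198,-0.030],[0.06,0.6,-0.27]],[0,[0.133,-0.231,-0.035],[0.07,0.7,-0.315]],[0,[0.133,-0.231,-0.035],[0.07,0.7,-0.315]]]'
python3 - <<'E'
from kin import *
L=np.load("L.npy"); T=tool(np.radians(50),np.radians(45),-1)
t=tf(L,[-.165,.005,.06])[0]; pre=t-.14*T.as_matrix()[:,2]
s=bot.sense(); print(s['q'].round(3),(fk(P0,s['q'])[0]-s['ee_pos']).round(4))
d,w=delta(pre+[0,-.02,.1],T); print(d.round(4),w.round(4))
E
```

```text
time: 3.35
ee_pos: [0.3543, -0.2779, 0.2695]
orientation: [-2.75, -0.965, -0.469]
contact_force: [0.0, -1.3, -0.2]
gripper_width: 0.0
[-0.952  0.068  1.926  0.376  1.268 -0.191] [ 0.0006 -0.0061 -0.0008]
[ 0.112  -0.1021  0.0619] [ 0.0396  0.4131 -0.1957]
```

```bash
python3 -m crank '[[0,[0.028,-0.025,0.015],[0.01,0.103,-0.049]],[0,[0.056,-0.05,0.03],[0.02,0.206,-0.098]],[0,[0.084,-0.075,0.045],[0.03,0.309,-0.147]],[0,[0.112,-0.102,0.062],[0.04,0.413,-0.196]],[0,[0.112,-0.102,0.062],[0.04,0.413,-0.196]],[0,[0.112,-0.102,0.062],[0.04,0.413,-0.196]]]'
python3 - <<'E'
from kin import *
L=np.load("L.npy"); T=tool(np.radians(50),np.radians(45),-1)
t=tf(L,[-.165,.005,.06])[0]; pre=t-.14*T.as_matrix()[:,2]
s=bot.sense(); print(s['q'].round(3),(fk(P0,s['q'])[0]-s['ee_pos']).round(4))
for x in(pre,t):
  d,w=delta(x,T); print(d.round(4),w.round(4))
E
```

```text
time: 3.85
ee_pos: [0.3879, -0.1224, 0.2578]
orientation: [-2.398, -1.114, -0.98]
contact_force: [0.1, -0.1, 0.6]
gripper_width: 0.0003
[-0.953  0.055  2.17   0.789  1.272 -0.636] [ 0.0004 -0.0084 -0.0024]
[-0.0564 -0.0167  0.0831] [ 0.0009  0.0086 -0.0023]
[-0.0552 -0.0168  0.2231] [ 0.0009  0.0086 -0.0023]
```

```bash
python3 -m crank '[[0,[-0.018,-0.006,0.027],[0,0.008,0]],[0,[-0.037,-0.011,0.055],[0,0.008,0]],[0,[-0.056,-0.017,0.083],[0,0.008,0]],[0,[-0.056,-0.017,0.11],[0,0.008,0]],[0,[-0.056,-0.017,0.14],[0,0.008,0]],[0,[-0.056,-0.017,0.14],[0,0.008,0]]]'
python3 - <<'E'
from kin import *
L=np.load("L.npy"); T=tool(np.radians(50),np.radians(45),-1)
t=tf(L,[-.165,.005,.06])[0]
s=bot.sense(); print(s['q'].round(3),inv(L,s["ee_pos"]).round(3))
d,w=delta(t,T); print(d.round(4),w.round(4))
ims=[]
for c in("side","top"):
  p=optics.read_camera(c); im=p["img"][:,:,::-1].copy()
  u=proj(p,s["ee_pos"])[0]; print(u)
  cv2.circle(im,tuple(u.astype(int)),2,(0,0,255),-1)
  ims.append(cv2.resize(im[110:330,180:400],None,fx=1.8,fy=1.8))
cv2.imwrite("pics/pre.png",np.hstack(ims))
E
```

```text
time: 4.35
ee_pos: [0.4141, -0.067, 0.117]
orientation: [-2.392, -1.113, -0.987]
contact_force: [-0.3, 0.1, 0.3]
gripper_width: 0.0006
[-0.81   0.317  2.325  1.044  0.947 -0.943] [[-0.204 -0.038  0.117]]
[ 0.0007 -0.0011  0.0812] [-0.0001  0.0018 -0.0017]
[306.62457251 213.3868933 ]
[284.96249457 241.30297304]
```

View pics/pre.png

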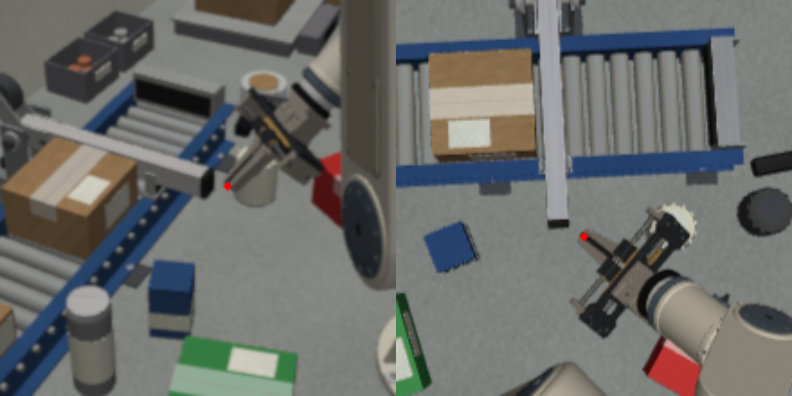

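The TCP mark sits on the fingertip in both views, just below and beside the barrier's free end (side 307,213; top 285,241). The gripper body passes above the white filter. Now I insert the fingers under the arm.

```bash
python3 -m crank '[[0,[0,0,0.02],[0,0,0]],[0,[0,-0.001,0.04],[0,0,0]],[0,[0,-0.001,0.06],[0,0,0]],[0,[0,-0.001,0.08],[0,0,0]],[0,[0,-0.001,0.08],[0,0,0]],[0,[0,-0.001,0.08],[0,0,0]]]'
python3 - <<'E'
from kin import *
L=np.load("L.npy"); s=bot.sense(); print(s['q'].round(3),inv(L,s["ee_pos"]).round(3))
r=R.from_rotvec(s["orientation"]); q=s["q"]
p0=inv(L,s["ee_pos"])[0]
for th in(.1,.2,.3,.4,.5,.6,.7,.8,.9,1.0):
    a,b=.315,.082
    X=[.15-a*np.cos(th)-b*np.sin(th),p0[1],.142+a*np.sin(th)-b*np.cos(th)]
    q,e=ik(tf(L,X)[0],r,q)
    print(th,np.round(X,3),r.inv().apply(tf(L,X)[0]-s["ee_pos"]).round(3),q.round(2),round(e,4))
E
```

```text
time: 4.95
ee_pos: [0.4499, -0.0246, 0.0637]
orientation: [-2.391, -1.115, -0.993]
contact_force: [0.1, 0.1, -0.1]
gripper_width: 0.0005
[-0.657  0.458  2.346  1.289  0.827 -1.108] [[-0.166  0.002  0.064]]
0.1 [-0.172  0.002  0.092] [ 0.017 -0.004 -0.023] [-0.66  0.37  2.35  1.22  0.85 -1.  ] 0.0
0.2 [-0.175  0.002  0.124] [ 0.038 -0.007 -0.047] [-0.66  0.28  2.35  1.14  0.89 -0.89] 0.0
0.3 [-0.175  0.002  0.157] [ 0.061 -0.007 -0.07 ] [-0.66  0.19  2.33  1.07  0.94 -0.78] 0.0
0.4 [-0.172  0.002  0.189] [ 0.086 -0.004 -0.092] [-0.66  0.12  2.3   1.01  0.98 -0.67] 0.0
0.5 [-0.166  0.002  0.221] [ 0.111  0.    -0.111] [-0.64  0.06  2.27  0.97  1.03 -0.57] 0.0
0.6 [-0.156  0.002  0.252] [ 0.138  0.007 -0.129] [-0.63  0.02  2.23  0.93  1.07 -0.48] 0.0
0.7 [-0.144  0.002  0.282] [ 0.165  0.017 -0.144] [-0.61 -0.01  2.18  0.91  1.11 -0.39] 0.0
0.8 [-0.128  0.002  0.311] [ 0.193  0.028 -0.157] [-0.58 -0.03  2.12  0.89  1.14 -0.31] 0.0
0.9 [-0.11   0.002  0.338] [ 0.221  0.041 -0.167] [-0.56 -0.04  2.06  0.87  1.16 -0.24] 0.0
1.0 [-0.089  0.002  0.363] [ 0.248  0.056 -0.174] [-0.53 -0.03  2.    0.85  1.18 -0.18] 0.0
```

```bash
python3 -m crank '[[0,[0.009,-0.002,-0.012],[0,0,0]],[0,[0.017,-0.004,-0.023],[0,0,0]],[0,[0.028,-0.006,-0.035],[0,0,0]],[0,[0.038,-0.007,-0.047],[0,0,0]],[0,[0.050,-0.007,-0.058],[0,0,0]],[0,[0.061,-0.007,-0.070],[0,0,0]],[0,[0.073,-0.006,-0.081],[0,0,0]],[0,[0.086,-0.004,-0.092],[0,0,0]]]'
python3 - <<'E'
from kin import *
L=np.load("L.npy"); s=bot.sense(); print(inv(L,s["ee_pos"]).round(3))
p=optics.read_camera("side"); cv2.imwrite("pics/lift.png",cv2.resize(p["img"][90:300,140:420,::-1],None,fx=2.5,fy=2.5))
E
```

```text
time: 5.62
ee_pos: [0.4427, -0.026, 0.1908]
orientation: [-2.395, -1.115, -0.992]
contact_force: [0.7, -0.4, -2.0]
gripper_width: 0.0008
[[-0.173  0.001  0.191]]
```

View pics/lift.png

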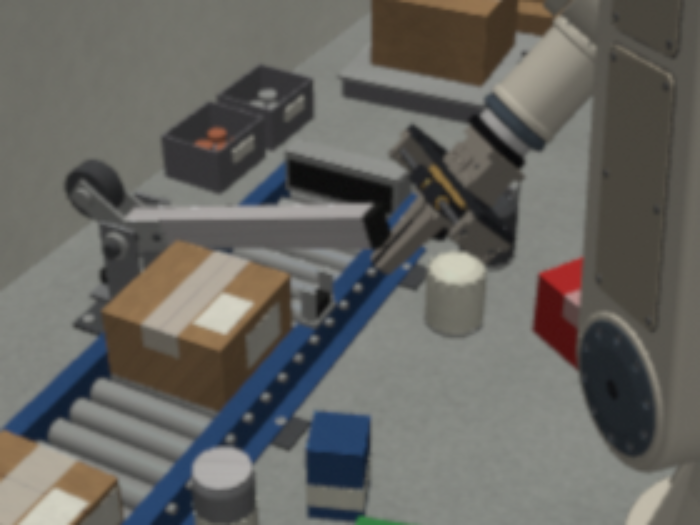

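The barrier is at about 0.4 rad with its end resting on the fingers (crop 380,230); force is 2 N. I continue along the arc.

```bash
python3 -m crank '[[0,[0.013,0.002,-0.010],[0,0,0]],[0,[0.026,0.005,-0.019],[0,0,0]],[0,[0.039,0.008,-0.028],[0,0,0]],[0,[0.053,0.012,-0.037],[0,0,0]],[0,[0.066,0.017,-0.045],[0,0,0]],[0,[0.080,0.022,-0.052],[0,0,0]],[0,[0.094,0.028,-0.059],[0,0,0]],[0,[0.108,0.033,-0.065],[0,0,0]]]'
python3 -m crank '[[0,[0.013,0.006,-0.005],[0,0,0]],[0,[0.027,0.012,-0.010],[0,0,0]],[0,[0.027,0.012,-0.010],[0,0,0]],[0,[0.017,0.012,-0.030],[0,0,0]],[0,[0.007,0.012,-0.060],[0,0,0]],[0,[0.007,0.012,-0.090],[0,0,0]],[0,[0.007,0.012,-0.090],[0,0,0]],[0,[0.007,0.012,-0.090],[0,0,0]]]'
python3 - <<'E'
from kin import *
L=np.load("L.npy"); s=bot.sense(); print(inv(L,s["ee_pos"]).round(3))
ims=[]
for c in("side","top"):
  p=optics.read_camera(c); ims.append(cv2.resize(p["img"][40:320,120:400,::-1],None,fx=1.4,fy=1.4))
cv2.imwrite("pics/up.png",np.hstack(ims))
E
```

```text
time: 6.33
ee_pos: [0.4876, -0.0237, 0.3128]
orientation: [-2.395, -1.114, -0.992]
contact_force: [1.0, -0.5, -0.0]
gripper_width: 0.0003
time: 7.0
ee_pos: [0.4585, -0.0763, 0.3801]
orientation: [-2.396, -1.112, -0.993]
contact_force: [0.5, 0.4, -1.0]
gripper_width: 0.0004
[[-0.16 -0.05  0.38]]
```

View pics/up.png

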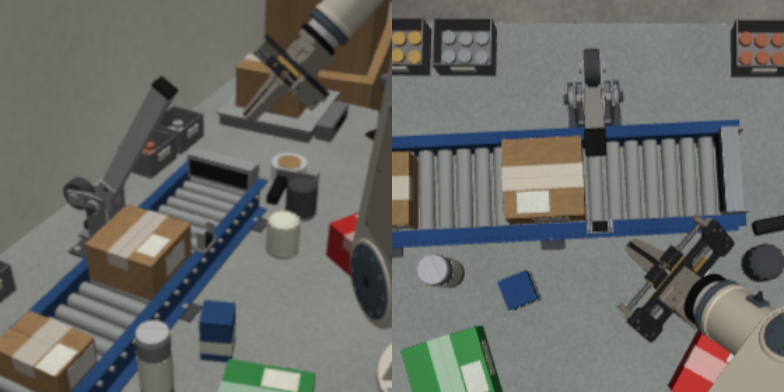

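The barrier stands up near vertical (side crop: arm from (100,210) to (165,85); top crop: tip at (595,140)). The carton is unmoved. Next I turn the tool straight down and go behind the carton.

```bash
python3 - <<'E'
from kin import *
L=np.load("L.npy"); T=tool(L[2]-np.pi/2,0,1); q=bot.sense()["q"]
a=tf(L,[-.12,.05,.33])[0]; b=tf(L,[-.025,.25,.25])[0]; c=tf(L,[-.025,.25,.105])[0]
for x in(a,b,c):
    d,w=delta(x,T); q,e=ik(x,T,q); print(x.round(3),d.round(4),w.round(4),q.round(2),e)
print(T.inv().apply(b-a),T.inv().apply(c-b))
p=optics.read_camera("top")
for n in("carton","next_carton"):
    for d in cut_out(p,n)[:3]:
        r=d["rect"]; z=.167 if n=="carton" else .147
        print(n,round(d["conf"],2),np.round(r),inv(L,ray(p,(r[0]-r[2]/2,r[1]),z)).round(3),inv(L,ray(p,(r[0]+r[2]/2,r[1]),z)).round(3))
E
```

```text
[0.493 0.025 0.33 ] [ 0.0352 -0.0385  0.1043] [ 0.2978 -0.7458 -0.7169] [ 0.05  0.04  1.77  0.    1.34 -0.  ] 2.1649348980190553e-14
[0.576 0.231 0.25 ] [ 0.1277 -0.107   0.3097] [ 0.2978 -0.7458 -0.7169] [ 0.38  0.31  1.61 -0.    1.22  0.32] 3.106711937566631e-13
[0.576 0.231 0.105] [ 0.0253 -0.1071  0.4122] [ 0.2978 -0.7458 -0.7169] [ 0.38  0.47  1.73 -0.    0.94  0.32] 5.80516240286604e-10
[0.2   0.095 0.08 ] [0.    0.    0.145]
carton 0.87 [230. 169.  62.  64.] [[-0.007  0.178  0.167]] [[-0.015  0.015  0.167]]
carton 0.86 [340. 304.  45.  55.] [[-0.369 -0.109  0.167]] [[-0.375 -0.223  0.167]]
carton 0.63 [162. 308.  77.  74.] [[-0.353  0.38   0.167]] [[-0.363  0.186  0.167]]
next_carton 0.96 [117. 177.  43.  59.] [[-0.008  0.452  0.147]] [[-0.014  0.338  0.147]]
```

```bash
python3 -m crank '[[0.04,[0.004,-0.004,0.012],[0.033,-0.083,-0.08]],[0.04,[0.008,-0.009,0.023],[0.066,-0.166,-0.16]],[0.04,[0.012,-0.013,0.035],[0.099,-0.249,-0.239]],[0.04,[0.016,-0.017,0.046],[0.132,-0.331,-0.319]],[0.04,[0.02,-0.021,0.058],[0.165,-0.414,-0.398]],[0.04,[0.024,-0.026,0.07],[0.199,-0.497,-0.478]],[0.04,[0.028,-0.03,0.081],[0.232,-0.58,-0.558]],[0.04,[0.031,-0.034,0.093],[0.265,-0.663,-0.637]]]'
python3 - <<'E'
from kin import *
L=np.load("L.npy"); T=tool(L[2]-np.pi/2,0,1)
for x in([-.12,.05,.33],[-.025,.255,.25]):
    d,w=delta(tf(L,x)[0],T); print(d.round(4),w.round(4))
E
```

```text
time: 7.92
ee_pos: [0.4903, 0.0155, 0.3359]
orientation: [-2.214, -2.177, -0.122]
contact_force: [-0.1, -0.2, -1.3]
gripper_width: 0.04
[0.0095 0.0021 0.0068] [ 0.0334 -0.0788 -0.0733]
[0.2137 0.0791 0.1058] [ 0.0334 -0.0788 -0.0733]
```

```bash
python3 -m crank '[[0.04,[0.030,0.011,0.015],[0.017,-0.04,-0.037]],[0.04,[0.060,0.022,0.030],[0.033,-0.079,-0.073]],[0.04,[0.091,0.034,0.045],[0.033,-0.079,-0.073]],[0.04,[0.122,0.045,0.060],[0.033,-0.079,-0.073]],[0.04,[0.153,0.057,0.075],[0.033,-0.079,-0.073]],[0.04,[0.184,0.068,0.090],[0.033,-0.079,-0.073]],[0.04,[0.214,0.079,0.106],[0.033,-0.079,-0.073]],[0.04,[0.214,0.079,0.106],[0.033,-0.079,-0.073]]]'
python3 - <<'E'
from kin import *
L=np.load("L.npy"); T=tool(L[2]-np.pi/2,0,1); print(inv(L,bot.sense()["ee_pos"]).round(3))
for x in([-.025,.255,.105],[-.025,-.075,.105]):
    d,w=delta(tf(L,x)[0],T); print(d.round(4),w.round(4))
ims=[]
for c in("side","top"):
  p=optics.read_camera(c); ims.append(cv2.resize(p["img"][90:340,60:340,::-1],None,fx=1.4,fy=1.4))
cv2.imwrite("pics/behind.png",np.hstack(ims))
E
```

```text
time: 8.58
ee_pos: [0.576, 0.2397, 0.2466]
orientation: [-2.156, -2.277, -0.001]
contact_force: [0.1, -0.6, 0.5]
gripper_width: 0.0399
[[-0.025  0.259  0.247]]
[-0.0049  0.0003  0.1416] [-0.0033 -0.0046 -0.0015]
[-0.3349  0.0008  0.1401] [-0.0033 -0.0046 -0.0015]
```

View pics/behind.png

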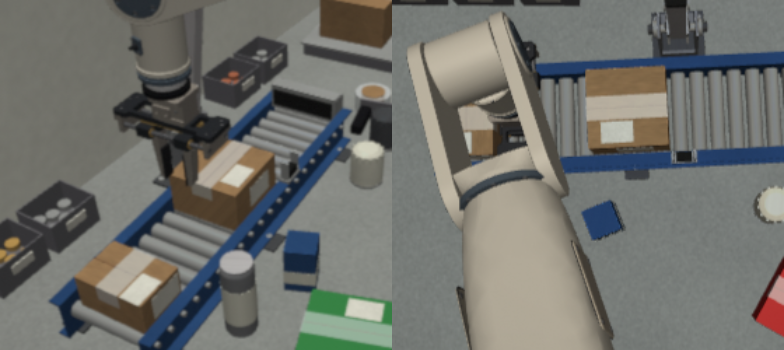

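The hand is above the gap between the two cartons (side crop 185,175). I descend.

```bash
python3 -m crank '[[0.04,[-0.001,0,0.03],[0,0,0]],[0.04,[-0.002,0,0.06],[0,0,0]],[0.04,[-0.004,0,0.09],[0,0,0]],[0.04,[-0.005,0,0.12],[0,0,0]],[0.04,[-0.005,0,0.142],[0,0,0]],[0.04,[-0.005,0,0.142],[0,0,0]]]'
python3 -m crank '[[0.04,[-0.012,0,0],[0,0,0]],[0.04,[-0.024,0,0],[0,0,0]],[0.04,[-0.034,0,0],[0,0,0]],[0.04,[-0.042,0,0],[0,0,0]],[0.04,[-0.048,0,0],[0,0,0]],[0.04,[-0.052,0,0],[0,0,0]]]'
python3 - <<'E'
from kin import *
L=np.load("L.npy"); T=tool(L[2]-np.pi/2,0,1); print(inv(L,bot.sense()["ee_pos"]).round(3))
for x in([-.025,-.075,.105],):
    d,w=delta(tf(L,x)[0],T); print(d.round(4),w.round(4))
E
```

```text
time: 9.18
ee_pos: [0.5735, 0.2279, 0.1047]
orientation: [-2.161, -2.273, 0.005]
contact_force: [-0.9, -0.6, -0.4]
gripper_width: 0.04
time: 9.68
ee_pos: [0.5799, 0.1769, 0.1095]
orientation: [-2.164, -2.275, -0.007]
contact_force: [-0.4, 0.4, 0.3]
gripper_width: 0.0403
[[-0.024  0.196  0.11 ]]
[-0.2713  0.0012  0.0033] [ 0.0018 -0.0044 -0.0066]
```

```bash
python3 -m crank '[[0.04,[-0.003,0,0],[0,0,0]],[0.04,[-0.006,0,0],[0,0,0]],[0.04,[-0.010,0,0],[0,0,0]],[0.04,[-0.015,0,0],[0,0,0]],[0.04,[-0.020,0,0],[0,0,0]],[0.04,[-0.026,0,0],[0,0,0]],[0.04,[-0.032,0,0],[0,0,0]],[0.04,[-0.038,0,0],[0,0,0]]]'
python3 -m crank '[[0.04,[-0.006,0,0],[0,0,0]],[0.04,[-0.012,0,0],[0,0,0]],[0.04,[-0.018,0,0],[0,0,0]],[0.04,[-0.024,0,0],[0,0,0]],[0.04,[-0.030,0,0],[0,0,0]],[0.04,[-0.036,0,0],[0,0,0]],[0.04,[-0.042,0,0],[0,0,0]],[0.04,[-0.048,0,0],[0,0,0]]]'
python3 - <<'E'
from kin import *
L=np.load("L.npy"); T=tool(L[2]-np.pi/2,0,1); print(inv(L,bot.sense()["ee_pos"]).round(3))
for x in([-.025,-.075,.105],):
    d,w=delta(tf(L,x)[0],T); print(d.round(4),w.round(4))
ims=[]
for c in("side","top"):
  p=optics.read_camera(c); ims.append(cv2.resize(p["img"][70:320,130:410,::-1],None,fx=1.4,fy=1.4))
cv2.imwrite("pics/push.png",np.hstack(ims))
E
```

```text
time: 10.35
ee_pos: [0.5815, 0.1397, 0.1085]
orientation: [-2.162, -2.275, -0.006]
contact_force: [0.4, 2.9, 1.3]
gripper_width: 0.0402
time: 11.02
ee_pos: [0.5839, 0.0916, 0.1082]
orientation: [-2.163, -2.275, -0.005]
contact_force: [1.5, 2.9, 0.4]
gripper_width: 0.0399
[[-0.025  0.111  0.108]]
[-0.1859  0.0013  0.0025] [ 0.0008 -0.0042 -0.0057]
```

View pics/push.png

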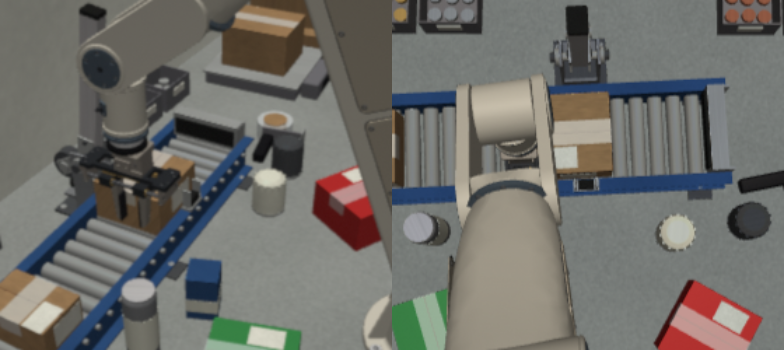

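Pushing force is a steady ~3 N and the carton (top crop 582,135) is half under the open barrier. The barrier is fully vertical, with the wrist clear of it. I continue.

```bash
for i in 1 2 3; do :; done
python3 -m crank '[[0.04,[-0.006,0,0],[0,0,0]],[0.04,[-0.012,0,0],[0,0,0]],[0.04,[-0.018,0,0],[0,0,0]],[0.04,[-0.024,0,0],[0,0,0]],[0.04,[-0.030,0,0],[0,0,0]],[0.04,[-0.036,0,0],[0,0,0]],[0.04,[-0.042,0,0],[0,0,0]],[0.04,[-0.048,0,0],[0,0,0]]]'
python3 -m crank '[[0.04,[-0.006,0,0],[0,0,0]],[0.04,[-0.012,0,0],[0,0,0]],[0.04,[-0.018,0,0],[0,0,0]],[0.04,[-0.024,0,0],[0,0,0]],[0.04,[-0.030,0,0],[0,0,0]],[0.04,[-0.036,0,0],[0,0,0]],[0.04,[-0.042,0,0],[0,0,0]],[0.04,[-0.048,0,0],[0,0,0]]]'
python3 -m crank '[[0.04,[-0.006,0,0],[0,0,0]],[0.04,[-0.012,0,0],[0,0,0]],[0.04,[-0.018,0,0],[0,0,0]],[0.04,[-0.024,0,0],[0,0,0]],[0.04,[-0.030,0,0],[0,0,0]],[0.04,[-0.036,0,0],[0,0,0]],[0.04,[-0.042,0,0],[0,0,0]],[0.04,[-0.048,0,0],[0,0,0]]]'
python3 - <<'E'
from kin import *
L=np.load("L.npy"); T=tool(L[2]-np.pi/2,0,1); print(inv(L,bot.sense()["ee_pos"]).round(3))
for x in([-.025,-.075,.105],):
    d,w=delta(tf(L,x)[0],T); print(d.round(4),w.round(4))
E
```

```text
time: 11.78
ee_pos: [0.586, 0.0435, 0.1079]
orientation: [-2.162, -2.275, -0.004]
contact_force: [-1.0, 2.0, -0.4]
gripper_width: 0.0401
time: 12.45
ee_pos: [0.5887, -0.0043, 0.1079]
orientation: [-2.163, -2.275, -0.005]
contact_force: [-0.7, 2.8, 0.9]
gripper_width: 0.0399
time: 13.12
ee_pos: [0.5914, -0.0523, 0.1077]
orientation: [-2.163, -2.275, -0.006]
contact_force: [-0.7, 1.7, 0.8]
gripper_width: 0.04
[[-0.026 -0.033  0.108]]
[-0.0418  0.0012  0.0026] [ 0.001  -0.0041 -0.0057]
```

Now the last ~40 mm, slowly, watching the force.

```bash
python3 -m crank '[[0.04,[-0.005,0,0],[0,0,0]],[0.04,[-0.010,0,0],[0,0,0]],[0.04,[-0.015,0,0],[0,0,0]],[0.04,[-0.019,0,0],[0,0,0]],[0.04,[-0.023,0,0],[0,0,0]],[0.04,[-0.027,0,0],[0,0,0]],[0.04,[-0.031,0,0],[0,0,0]],[0.04,[-0.034,0,0],[0,0,0]]]'
python3 -m crank '[[0.04,[-0.002,0,0],[0,0,0]],[0.04,[-0.004,0,0],[0,0,0]],[0.04,[-0.006,0,0],[0,0,0]]]'
```

```text
time: 13.78
ee_pos: [0.5929, -0.086, 0.1075]
orientation: [-2.163, -2.275, -0.005]
contact_force: [1.4, 2.0, 1.2]
gripper_width: 0.0402
time: 14.03
ee_pos: [0.5931, -0.0917, 0.1074]
orientation: [-2.163, -2.275, -0.005]
contact_force: [0.7, 2.6, 0.8]
gripper_width: 0.0398
```

```bash
python3 -m crank '[[0.04,[-0.002,0,0],[0,0,0]],[0.04,[-0.004,0,0],[0,0,0]],[0.04,[-0.004,0,0],[0,0,0]]]'
python3 -m crank '[[0.04,[-0.002,0,0],[0,0,0]],[0.04,[-0.003,0,0],[0,0,0]],[0.04,[-0.003,0,0],[0,0,0]]]'
python3 - <<'E'
from kin import *
L=np.load("L.npy"); print(inv(L,bot.sense()["ee_pos"]).round(4))
E
```

```text
time: 14.28
ee_pos: [0.5937, -0.0939, 0.1075]
orientation: [-2.162, -2.274, -0.009]
contact_force: [3.2, 11.9, 0.6]
gripper_width: 0.0401
time: 14.53
ee_pos: [0.5937, -0.094, 0.1076]
orientation: [-2.159, -2.272, -0.012]
contact_force: [3.2, 27.8, 3.9]
gripper_width: 0.0401
[[-0.026  -0.0749  0.1076]]
```

The force rose to 12, then 28 N with the tip at lane y=-0.075, exactly where the stop should be met. I back off and rise straight up.

```bash
python3 -m crank '[[0.04,[0.003,0,0],[0,0,0]],[0.04,[0.007,0,0],[0,0,0]],[0.04,[0.015,0,0],[0,0,0]],[0.04,[0.030,0,0],[0,0,0]],[0.04,[0.050,0,0],[0,0,0]],[0.04,[0.05,0,-0.03],[0,0,0]],[0.04,[0.05,0,-0.07],[0,0,0]],[0.04,[0.05,0,-0.11],[0,0,0]]]'
python3 -m crank '[[0.04,[0.02,-0.02,-0.02],[0,0,0]],[0.04,[0.05,-0.04,-0.03],[0,0,0]],[0.04,[0.085,-0.05,-0.03],[0,0,0]],[0.04,[0.12,-0.06,-0.03],[0,0,0]],[0.04,[0.155,-0.06,-0.03],[0,0,0]],[0.04,[0.155,-0.06,-0.03],[0,0,0]],[0.04,[0.155,-0.06,-0.03],[0,0,0]]]'
python3 - <<'E'
from kin import *
L=np.load("L.npy"); ims=[]
for c in("side","top"):
  p=optics.read_camera(c); ims.append(cv2.resize(p["img"][70:320,80:410,::-1],None,fx=1.2,fy=1.2))
  for n in("carton","next_carton"):
    for d in spot_point(p,n)[:3]: print(c,n,round(d["conf"],2),inv(L,ray(p,d["centre"],.077)).round(3))
cv2.imwrite("pics/end.png",np.hstack(ims))
E
```

```text
time: 15.2
ee_pos: [0.5895, -0.0479, 0.2178]
orientation: [-2.16, -2.274, -0.002]
contact_force: [1.1, -0.4, -0.2]
gripper_width: 0.0398
time: 15.78
ee_pos: [0.5224, 0.1043, 0.2482]
orientation: [-2.159, -2.279, -0.005]
contact_force: [-0.1, -0.1, -0.2]
gripper_width: 0.04
side carton 0.7 [[-0.385  0.347  0.077]]
side carton 0.7 [[-0.4   -0.145  0.077]]
side carton 0.68 [[-0.015 -0.159  0.077]]
side next_carton 0.75 [[-0.011  0.407  0.077]]
side next_carton 0.17 [[-0.211 -0.226  0.077]]
top carton 0.98 [[-0.377 -0.203  0.077]]
top carton 0.72 [[-0.005 -0.162  0.077]]
top carton 0.57 [[-0.356  0.287  0.077]]
top next_carton 0.83 [[0.001 0.406 0.077]]
```

View pics/end.png

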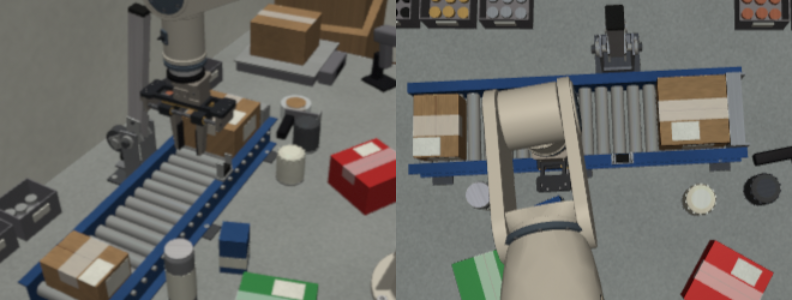

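The carton (top crop 693,110) lies against the end stop at y≈-0.16. The barrier is upright, the small carton is where it was, and the hand is clear. I hand in.

```bash
python3 -c "
from cell import bot
print(bot.sense()['contact_force'],abs(bot.sense()['dq']).max()); print(bot.hand_in())"
```

```text
[-0.21052274  0.23827095  0.39400865] 0.0019342075986681132
the job is handed in; nothing more can be done
None
```

I raised the barrier and pushed the large carton along the rollers until it rested against the end stop, then handed the job in. The hand-in gives no verdict.

- **Barrier:** I pushed it up from below with the closed, tilted fingers, with about 2 N measured partway. It swung past its balance point and stayed upright. I judged this from the pictures and did not measure its angle.
- **Carton:** I pushed it at about 70 mm/s with about 3 N. At the stop the force rose to 28 N with the fingertips at lane y = -75 mm, where contact was expected. I then backed off and lifted the hand clear.
- **Last checks:**
  - The two cameras put the carton at lane y = -159 and -162 mm; the target is -160 mm.
  - They put the small carton at 406 and 407 mm, against 404 and 412 mm at the start.
  - The filters, part box, spray can and tape gun looked undisturbed where they showed in the last pictures, but I did not re-measure them.
  - The hand is still and in free air, with residual force under 0.5 N.
- **Disagreements:** The side camera's lane fit was about 2 px off. The two cameras also differed by about 1 cm on the cartons' position across the lane. Neither affected the job.

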